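# Tip a leg blank onto the marking-out board and seat it against the fence

## Task

The square walnut leg blank stands on end on the low landing of the marking-out board. Slide it forward, still upright, until its base is against the step, tip it over the step by pushing high on its face so that it lies on its side on the bed, then push it along the bed until its end is flush against the end fence's facing plate and hold it pressed firmly home there, with about 15 N, for about a second. Never push it with more than 25 N, and leave the turned peg, the wood offcut and the sliding bevel beside the board where they are.

Things in the scene. Friction and masses are not known exactly. Their poses are not given: they have to be found in the camera images.
- leg_blank: glued-up walnut block, 92 x 92 mm and 112 mm tall as it stands on end, 0.45 to 0.7 kg, too thick for most grippers. Origin at its centre, 56 mm above its underside and 46 mm behind each side face; z along its length, up while it stands; x, y normal to its side faces, within 0.15 rad of the board's x, y at the start. Sliding it takes 2 to 7 N
- blank_top (a point): centre of the blank's top end face, 56 mm along its z from its centre; axes as the blank's. Pushed this high away from the step the blank may topple early; pushed at half height or lower it slides. At the step, a push of 2 to 5 N within 25 mm of the top tips it; the face turns about the step's edge, and past a lean of about 50 degrees the blank falls onto the bed by itself
- marking_board: plywood board 180 mm wide, fixed to the table. Origin at table level below the middle of the step; x along the board from the landing over the step to the end fence, y to its left, z up. Landing: x from -150 to 0 mm, its top 10 mm above the table. Bed: level, from x = 0 to the fence strip at x = 165 mm, top 22 mm above the table; a blank lying there on its side has its centre at height 68 mm
- step_edge (a point): middle of the top edge of the step between landing and bed, 22 mm above the table; axes as the board's. The step's face is upright, 12 mm high, its edge rounded to 4 mm radius. A blank tipped over it overhangs it towards the landing by up to 20 mm with its base end, and its top end is then 20 to 80 mm short of the facing plate
- end_fence: upright strip fixed across the bed's far end, 180 mm wide, 22 mm thick, 50 mm high. Origin in its front face, middle of its lower edge; axes as the board's. On it is clamped a rigid facing plate, 160 mm wide, 44 mm high, its front 8 to 24 mm before the strip's front, different each time and not measured: find it by feel. Friction on the bed takes 2 to 7 N of the push, only the rest presses on it
- peg: turned walnut leg stub standing on end on the table right of the step, 38 mm diameter, 112 mm tall, origin at the middle of its underside; leave alone
- offcut: pale wood offcut 32 x 70 x 20 mm lying on the table right of the landing, origin at the middle of its underside; leave alone
- bevel: sliding bevel 24 x 130 x 20 mm lying on the table right of the bed, alongside it, origin at the middle of its underside; leave alone
Not all that is in view belongs to the job. Of the things that look like the leg_blank, the larger one is meant.

How it is judged:
By the outcome, as a careful person would: the job done as asked, in the order asked, and still so for the second after the job is handed in, with the robot touching nothing.
It also fails if it takes over 64 s, if anything falls off the work surface, if the arm or the gripper's body presses on something with over 40 N, if the wrist force passes 120 N, or if a joint passes its speed limit or range.

## Robot

A 6-joint arm with a two-finger parallel gripper is mounted at the origin on a cart in front of the work surface, level with it; the furniture and walls round the work are solid. World frame = base frame: x ahead of the robot, y to its left, z up, the work surface at z = 0. Lengths are in m, angles in rad, forces in N, time in s.
With the tool pointing down it reaches from about 0.325 to 0.9 m from the base axis. Payload 6.1 kg.
Tool frame: the origin (TCP) lies at the very end of the fingers, on their centre line; the grasp point (between the pads) lies r.hold_point_z behind it (r.hold_point_z is the distance from the TCP to the grasp point, in m); z points along the fingers, y is the direction in which the jaws open and shut (so a half turn about z gives the same grasp; the last joint's range is limited). The gripper opens to 87 mm and grips with 3 to 60 N. Pads are 19 mm wide; open, the fingers measure 117 mm over their backs; the gripper's body (75 mm by 190 mm) begins 51 mm behind the grasp point.
Start: joints at [1.134, 0.22, 1.526, -0, 1.395, -0.126], TCP at [0.191, 0.595, 0.223] pointing down, gripper open.
Joint ranges: [-2.98, 2.98], [-0.91, 2.08], [0.09, 2.57], [-1.24, 4.39], [0.2, 2.65], [-2.68, 2.68]. Speed limits (rad/s): [2.57, 2.57, 3.01, 3.14, 3.14, 3.14].

## Interface

Orientations are given as a rotation vector (axis times angle).
In Python, from cell import r, camera, hand_in gives the robot as it stands.
- The arm moves only by the tool drive_tool, never from a script. Its arguments are lists of equal length, an entry for each row: "slide": the shift along the world's x, y, z in m, a list of three; "angular": the turn, a rotation vector about the world's x, y, z in rad, a list of three; "jaw": the gripper's target within -1 to 1 (fully open at 1, half-way at 0, shut at -1). In form: {"slide": [[x, y, z], ...], "angular": [[wx, wy, wz], ...], "jaw": [jaw, ...]}. A call has 1 to 8 rows; each row shifts and turns the pose as measured when the row begins; what a row does not reach is not made up. A row lasts 1/10 s, in which the tool goes at most 50 mm and 8.59 degrees, less where a joint would pass 70% of its speed; a pose out of reach is approached as far as the arm can. A call is refused whole if a number of a shift passes 0.05 or a number of a turn 0.15, either way. A call with a gripper value outside its range is refused whole. The fingers move at their own pace and stop on an object; "squeeze" is the grip in N (left out, the last holds). Time passes only in rows, so rows that do not move let the fingers close. It gives the time, the measured TCP pose, the force and the opening at its end, in the units of the state.
- r.get_state(): the state, without advancing time (a new reading comes with each control period).
- camera(name): name is "side" or "top" or "wrist"; returns a dict with "color" (400x640x3 uint8, blue, green, red), "z_map" (400x640 float32, m along the optical axis (not along the pixel's ray), 0 where there is no reading), "fx", "fy", "cx", "cy" (pixels), "world_from_camera" (4x4, takes a point from camera to world coordinates). Camera axes: x right, y down, z forward; pixel columns grow to the right and rows downward; lengths in m; the calibration is good to about 2 mm. The wrist camera is an equidistant fisheye: a pixel r from the principal point sees the ray r / f radians off the axis. A picture is of the moment at which its call begins.
- hand_in(): hands the job in, once; it reports no verdict.
The state is a dict: "time": time; "q": joint angles; "qvel": joint speeds; "joint_torque": joint torques, N m; "tcp_pos": TCP position; "eef_rot": TCP orientation; "force": force on the tool from outside, world axes, zero at the start; "ft_torque": the same for the moment, N m; "gripper_width": finger opening in m.
Only numpy, scipy, OpenCV 4.12 (cv2) and the standard library are available. Lean on these libraries where they do the work, as an engineer would, in place of code of your own. Each camera call takes 0.05 s, during which the arm holds its last target. There are 200 camera calls.

## Working session

There is one attempt and no reset: what is moved stays moved. The work goes in short steps, Python scripts to look and compute and a tool call to move; the robot and the scene stay as the last step left them, time stands still between calls to the robot, and variables do not carry over. Pictures are saved under pics/ and viewed, about 8 in all and at most 12, crops included, and the job is handed in when it is done.

Besides the shell and the picture viewer there is one more tool, called after ">>>" by a JSON object that holds its "fn" and its "kwargs", one argument or row to a line. drive_tool: Moves the arm, as the interface text tells. Its arguments: {"type":"object","properties":{"slide":{"type":"array"},"angular":{"type":"array"},"jaw":{"type":"array"},"squeeze":{"type":"number"}},"required":["slide","angular","jaw"]}

```bash
ls; mkdir -p pics; python3 - <<'E'
from cell import r,camera
import cv2,numpy as np
print(r.get_state(), r.hold_point_z)
for n in("top","side"):
    c=camera(n); cv2.imwrite(f"pics/{n}0.png",c["color"]); np.savez(f"{n}0.npz",**c)
    print(n,c["fx"],c["fy"],c["cx"],c["cy"],c["world_from_camera"].round(3).tolist())
E
```

```text
pics
{'time': 0.0, 'q': array([ 1.13392519e+00,  2.21221444e-01,  1.52763481e+00,  7.11894958e-06,
        1.39470102e+00, -1.26103042e-01]), 'qvel': array([ 0.00076426, -0.00215619, -0.00088599,  0.00150554,  0.00051609,
       -0.00067289]), 'joint_torque': array([ 1.29357715e-03, -4.94627702e+01, -3.87370777e+01,  7.01461639e-02,
        5.70951530e-02, -1.18206690e-04]), 'tcp_pos': array([0.19085212, 0.59448308, 0.22142762]), 'eef_rot': array([-4.86107642e-01, -3.10319577e+00,  2.96097850e-03]), 'force': array([-0.55772971, -1.57259416, -0.06217212]), 'ft_torque': array([-0.01235111,  0.0029048 ,  0.0114881 ]), 'gripper_width': 0.08715110369056932} 0.0187
top 399.3462531016996 399.3462531016996 322.80109472479967 198.27402115743746 [[0.005, -0.993, 0.119, 0.416], [-1.0, -0.004, 0.009, -0.306], [-0.009, -0.119, -0.993, 1.014], [0.0, 0.0, 0.0, 1.0]]
side 432.4139707610437 432.4139707610437 323.29434842300054 197.24288417919274 [[-0.976, -0.138, 0.168, 0.383], [-0.217, 0.659, -0.72, 0.351], [-0.012, -0.739, -0.674, 0.735], [0.0, 0.0, 0.0, 1.0]]
```

View pics/top0.png

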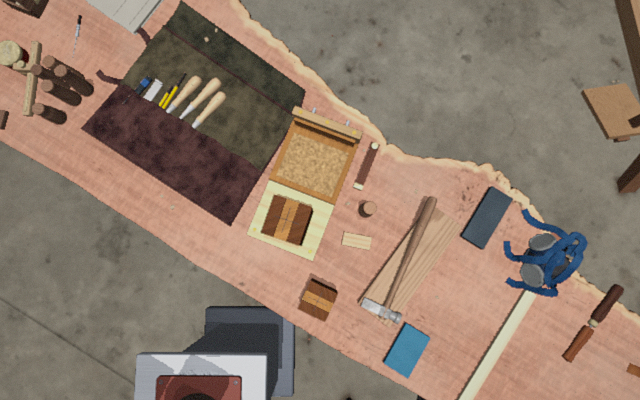

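View pics/side0.png

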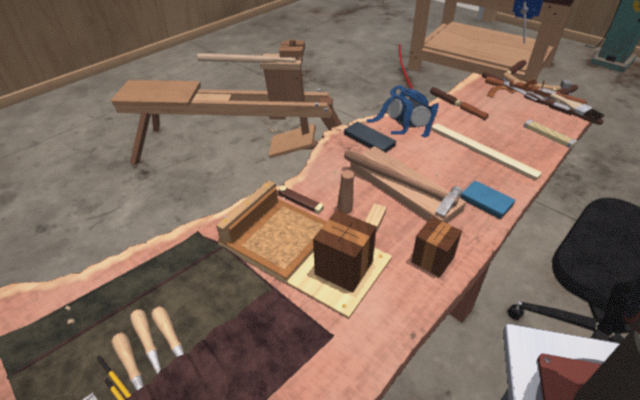

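The top view shows the board running from the landing (290,225) over the step (~(305,190)) to the fence (325,125). The blank is at (287,218), the smaller decoy at (318,299), and the peg (367,208), offcut (357,240) and bevel (367,165) are to the right. The side view agrees.

```bash
cat > h.py <<'E'
import numpy as np,cv2
def cloud(c):
    v,u=np.mgrid[:400,:640]; z=c["z_map"]
    P=np.stack([(u-c["cx"])/c["fx"]*z,(v-c["cy"])/c["fy"]*z,z],-1)
    T=c["world_from_camera"]; return P@T[:3,:3].T+T[:3,3]
def rect(P,m):
    m=cv2.morphologyEx(m.astype(np.uint8),cv2.MORPH_OPEN,np.ones((2,2)))
    n,l,s,_=cv2.connectedComponentsWithStats(m)
    out=[]
    for i in range(1,n):
        if s[i,4]<25: continue
        q=P[l==i]; out.append((s[i,4],np.round(q.mean(0),4).tolist(),[np.round(x,4) for x in cv2.minAreaRect((q[:,:2]).astype(np.float32))],s[i,:4].tolist()))
    return out
E
python3 - <<'E'
from h import *
c=np.load("top0.npz"); P=cloud(c); z=P[...,2]
roi=np.zeros((400,640),bool); roi[90:330,235:400]=1
for nm,a,b in(("blanktop",.112,.135),("decoy/peg",.07,.118),("fence",.06,.08),("bed",.017,.03),("land",.006,.0145),("low",.014,.03)):
    print(nm); [print("  ",x) for x in rect(P,roi&(z>a)&(z<b))]
hsv=cv2.cvtColor(c["color"],cv2.COLOR_BGR2HSV)
for p in((250,240),(300,170),(280,190),(330,150),(325,125)): print(p,hsv[p[1],p[0]],P[p[1],p[0]].round(4))
s=np.load("side0.npz");S=cloud(s)
for p in((345,235),(270,235),(345,295),(250,210)): print(p,S[p[1],p[0]].round(4))
cv2.imwrite("pics/crop0.png",cv2.resize(c["color"][95:265,235:400],None,fx=4.5,fy=3.5,interpolation=cv2.INTER_CUBIC)[:595,:740])
E
```

```text
blanktop
   (np.int32(1680), [0.472, -0.2173, 0.1248], [array([ 0.4678, -0.2333]), array([0.1638, 0.101 ]), np.float64(77.519)], [261, 196, 52, 51])
decoy/peg
   (np.int32(589), [0.7118, -0.3075, 0.0754], [array([ 0.5882, -0.2674]), array([0.1772, 0.3048]), np.float64(72.3825)], [293, 108, 70, 32])
   (np.int32(173), [0.5011, -0.404, 0.102], [array([ 0.4742, -0.3644]), array([0.0301, 0.1625]), np.float64(34.2148)], [362, 202, 16, 15])
   (np.int32(980), [0.2901, -0.2878, 0.0839], [array([ 0.3217, -0.3052]), array([0.0765, 0.1726]), np.float64(65.7937)], [299, 282, 40, 41])
fence
   (np.int32(981), [0.7064, -0.3059, 0.0717], [array([ 0.5902, -0.2682]), array([0.1787, 0.3083]), np.float64(72.0667)], [293, 108, 71, 37])
bed
   (np.int32(4305), [0.6195, -0.272, 0.0273], [array([ 0.5755, -0.2574]), array([0.1891, 0.2743]), np.float64(72.2962)], [270, 122, 89, 84])
   (np.int32(36), [0.6618, -0.4251, 0.047], [array([ 0.5468, -0.368 ]), array([0.0148, 0.2895]), np.float64(63.6985)], [372, 144, 7, 7])
   (np.int32(353), [0.428, -0.381, 0.0276], [array([ 0.4298, -0.3628]), array([0.1113, 0.03
[... 739 characters left out ...]
70, 122, 89, 84])
   (np.int32(389), [0.619, -0.408, 0.0169], [array([ 0.545 , -0.3761]), array([0.0255, 0.2926]), np.float64(66.3441)], [354, 143, 26, 48])
   (np.int32(366), [0.4279, -0.3808, 0.0272], [array([ 0.4298, -0.3628]), array([0.1113, 0.0373]), np.float64(84.9537)], [343, 233, 29, 18])
(250, 240) [ 10  79 206] [ 0.4308 -0.1124  0.    ]
(300, 170) [ 17 106 205] [ 0.6068 -0.2383  0.0225]
(280, 190) [ 30  50 215] [ 0.5572 -0.1874  0.0115]
(330, 150) [ 17 113 179] [ 0.6589 -0.3139  0.0216]
(325, 125) [ 16  89 190] [ 0.7081 -0.3011  0.0737]
(345, 235) [ 0.4718 -0.2076  0.1216]
(270, 235) [ 0.6498 -0.2626  0.0233]
(345, 295) [ 0.4588 -0.1506  0.009 ]
(250, 210) [ 0.7007 -0.2889  0.066 ]
```

View pics/crop0.png

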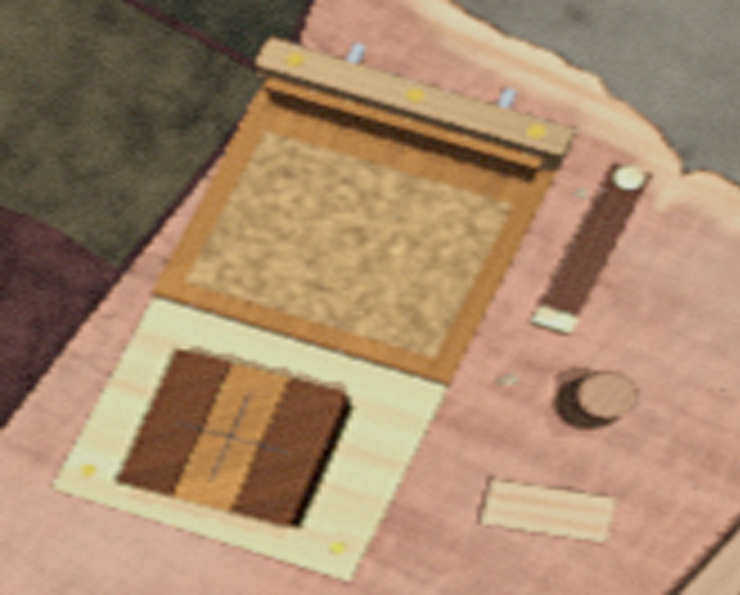

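```bash
sed -i 's/np.ones((2,2))/np.ones((3,3))/' h.py; python3 - <<'E'
from h import *
c=np.load("top0.npz"); P=cloud(c); z=P[...,2]
roi=np.zeros((400,640),bool); roi[90:330,235:400]=1
for nm,a,b in(("blanktop",.117,.13),("fence",.06,.08),("bed",.018,.027),("land",.006,.0145)):
    print(nm); [print("  ",x) for x in rect(P,roi&(z>a)&(z<b)) if x[0]>150]
T=c["world_from_camera"]
def cast(p,h):
    u,v=235+(p[0]+.5)/4.5-.5,95+(p[1]+.5)/3.5-.5
    d=T[:3,:3]@[(u-c["cx"])/c["fx"],(v-c["cy"])/c["fy"],1]; return (T[:3,3]+d*(h-T[2,3])/d[2])[:2]
A,B=cast((155,295),.022),cast((445,382),.022); C,D=cast((55,487),.01),cast((352,580),.01)
print("step",A,B,np.linalg.norm(A-B),"back",C,D)
L,R=cast((265,90),.022),cast((555,175),.022);print("fence ends",L,R)
y=np.unwrap([np.arctan2(*(A-B)[::-1])])-np.pi/2; f=((C+D)/2-(A+B)/2); print("yaw from step",y,"from axis",np.arctan2(-f[1],-f[0]),np.linalg.norm(f))
q=[cast(p,.122) for p in((178,350),(349,393),(298,525),(118,480))];q=np.array(q);print("blank",q.round(4),q.mean(0))
for i in range(4): e=q[(i+1)%4]-q[i]; print(np.linalg.norm(e),np.arctan2(e[1],e[0]))
E
```

```text
blanktop
   (np.int32(1664), [0.4745, -0.2145, 0.1229], [array([ 0.4747, -0.2141]), array([0.0923, 0.0916]), np.float64(71.6757)], [261, 195, 50, 51])
fence
   (np.int32(977), [0.7092, -0.3032, 0.0709], [array([ 0.71  , -0.3025]), array([0.1802, 0.0346]), np.float64(68.8549)], [292, 107, 70, 36])
bed
   (np.int32(4115), [0.6218, -0.2686, 0.0232], [array([ 0.6246, -0.2691]), array([0.1802, 0.1569]), np.float64(68.6768)], [269, 123, 87, 82])
   (np.int32(300), [0.4307, -0.3795, 0.021], [array([ 0.4303, -0.3794]), array([0.0693, 0.0319]), np.float64(78.8839)], [342, 233, 29, 17])
land
   (np.int32(568), [0.592, -0.0924, 0.0097], [array([ 0.5873, -0.1003]), array([0.1163, 0.0592]), np.float64(0.5564)], [235, 156, 24, 46])
   (np.int32(2302), [0.4819, -0.2203, 0.0108], [array([ 0.4822, -0.2134]), array([0.1802, 0.1501]), np.float64(68.641)], [248, 181, 86, 80])
step [ 0.5837834  -0.16051141] [ 0.52151435 -0.32304818] 0.1740564160200827 back [ 0.44608298 -0.10589812] [ 0.38108148 -0.27218432]
fence ends [ 0.73619428 -0.22000616] [ 0.67295117 -0.38482944]
yaw from step [-0.36585958] from axis -0.36247609266393666 0.14873093295067452
blank [[ 0.531  -0.1875]
 [ 0.5036 -0.2734]
 [ 0.4193 -0.249 ]
 [ 0.4473 -0.1593]] [ 0.47532004 -0.21730343]
0.09024460800569564 -1.8798113325097783
0.0877219854682435 2.8591321790953934
0.09390812717765172 1.2678976509053628
0.08827548779775302 -0.3241117313715274
```

Board frame: origin (0.552, -0.241), yaw -0.373. The blank is at board (-0.082, -0.003), yaw +0.053 relative to the board. I'll move round behind it with the jaws half open along board y, so that two fingertips push.

>>> {"fn": "drive_tool", "kwargs": {
  "slide": [
    [0.03, -0.038, 0],
    [0.03, -0.038, 0],
    [0.03, -0.038, 0],
    [0.03, -0.038, 0],
    [0.03, -0.038, 0],
    [0.03, -0.038, 0],
    [0, -0.048, 0],
    [0, -0.048, 0]
  ],
  "angular": [
    [0, 0, -0.01],
    [0, 0, -0.01],
    [0, 0, -0.01],
    [0, 0, -0.01],
    [0, 0, -0.01],
    [0, 0, -0.01],
    [0, 0, 0],
    [0, 0, 0]
  ],
  "jaw": [0, 0, 0, 0, 0, 0, 0, 0]
}}

```text
time: 0.9
tcp_pos: [0.3721, 0.2616, 0.2167]
eef_rot: [-0.567, -3.086, 0.009]
force: [0.6, -0.5, 1.0]
gripper_width: 0.0441
```

>>> {"fn": "drive_tool", "kwargs": {
  "slide": [
    [0, -0.048, 0],
    [0, -0.048, 0],
    [0, -0.048, 0],
    [0, -0.048, 0],
    [0, -0.048, 0],
    [0, -0.048, 0],
    [0, -0.048, 0],
    [0, -0.048, 0]
  ],
  "angular": [
    [0, 0, 0],
    [0, 0, 0],
    [0, 0, 0],
    [0, 0, 0],
    [0, 0, 0],
    [0, 0, 0],
    [0, 0, 0],
    [0, 0, 0]
  ],
  "jaw": [0, 0, 0, 0, 0, 0, 0, 0]
}}

```text
time: 1.7
tcp_pos: [0.3673, -0.1368, 0.2151]
eef_rot: [-0.564, -3.09, 0.01]
force: [1.0, 0.3, 0.4]
gripper_width: 0.0432
```

>>> {"fn": "drive_tool", "kwargs": {
  "slide": [
    [0.005, -0.012, 0],
    [0.005, -0.012, 0],
    [0.005, -0.012, 0],
    [0.005, -0.012, 0],
    [0, 0, 0],
    [0, 0, 0]
  ],
  "angular": [
    [-0.04, -0.101, -0.011],
    [-0.04, -0.101, 0],
    [-0.04, -0.101, 0],
    [-0.04, -0.101, 0],
    [0, 0, 0],
    [0, 0, 0]
  ],
  "jaw": [0, 0, 0, 0, 0, 0]
}}

```text
time: 2.3
tcp_pos: [0.3846, -0.1929, 0.2101]
eef_rot: [0.522, 2.661, -0.126]
force: [-0.2, -0.2, 0.2]
gripper_width: 0.0433
```

```bash
cat >> h.py <<'E'
O=np.array([.552,-.241]);a=-.3726;ex=np.array([np.cos(a),np.sin(a)]);ey=np.array([-ex[1],ex[0]])
def st():
    from cell import r
    from scipy.spatial.transform import Rotation as R
    s=r.get_state();p=s["tcp_pos"];f=s["force"];M=R.from_rotvec(s["eef_rot"]).as_matrix()
    b=np.array([ex@(p[:2]-O),ey@(p[:2]-O),p[2]]);B=np.array([[*ex,0],[*ey,0],[0,0,1]])
    print("t",round(s["time"],2),"board tcp",b.round(4),"F",np.r_[ex@f[:2],ey@f[:2],f[2]].round(2),"toolY,Z in board",(B@M[:,1]).round(3),(B@M[:,2]).round(3),"q",s["q"].round(2))
E
python3 -c "from h import *;st()"
```

```text
t 2.3 board tcp [-0.1734 -0.0161  0.2101] F [-0.12 -0.22  0.24] toolY,Z in board [ 0.017  1.    -0.007] [ 0.423 -0.013 -0.906] q [-0.77 -0.7   2.37  0.18  1.07 -2.01]
```

>>> {"fn": "drive_tool", "kwargs": {
  "slide": [
    [0.006, 0.0045, -0.03],
    [0.006, 0.0045, -0.04],
    [0, 0, -0.04],
    [0, 0, -0.03],
    [0, 0, -0.008],
    [0, 0, 0]
  ],
  "angular": [
    [0, 0, 0.008],
    [0, 0, 0.008],
    [0, 0, 0],
    [0, 0, 0],
    [0, 0, 0],
    [0, 0, 0]
  ],
  "jaw": [0, 0, 0, 0, 0, 0]
}}

```text
time: 2.9
tcp_pos: [0.401, -0.1821, 0.0632]
eef_rot: [0.492, 2.671, -0.119]
force: [0.5, 0.4, 0.6]
gripper_width: 0.0434
```

```bash
python3 - <<'E'
from h import *;st()
from cell import camera
s=camera("side"); cv2.imwrite("pics/s1.png",cv2.resize(s["color"][130:370,180:500],None,fx=2.4,fy=2.4))
E
```

```text
t 2.9 board tcp [-1.621e-01 -1.000e-04  6.320e-02] F [0.27 0.56 0.58] toolY,Z in board [-0.007  1.    -0.008] [ 0.419 -0.004 -0.908] q [-0.71 -0.41  2.5   0.22  0.66 -2.07]
```

View pics/s1.png

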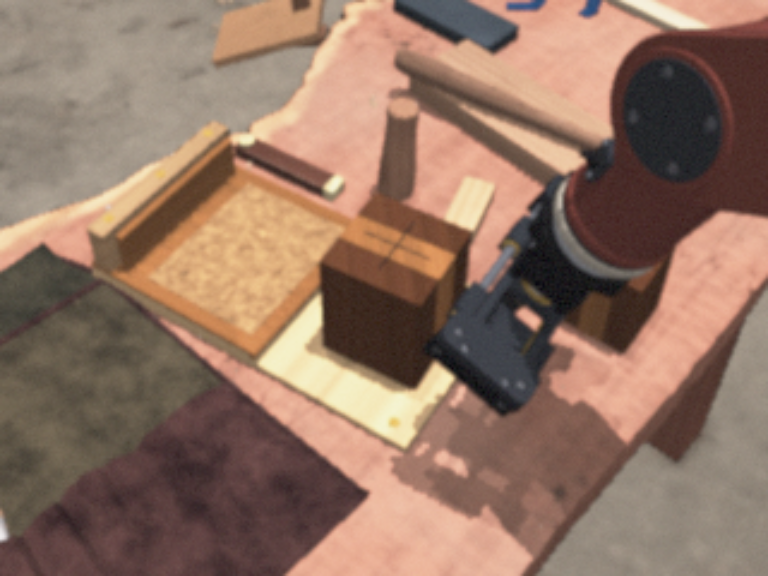

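The gripper stands behind the upright blank, clear of the decoy; now I feel forward.

>>> {"fn": "drive_tool", "kwargs": {
  "slide": [
    [0.004, -0.003, -0.003],
    [0.004, -0.003, -0.003],
    [0.004, -0.002, -0.003],
    [0.003, -0.001, 0]
  ],
  "angular": [
    [0, 0, 0],
    [0, 0, 0],
    [0, 0, 0],
    [0, 0, 0]
  ],
  "jaw": [0, 0, 0, 0]
}}

```text
time: 3.35
tcp_pos: [0.4215, -0.1952, 0.0607]
eef_rot: [0.488, 2.662, -0.126]
force: [-1.5, 1.7, -1.0]
gripper_width: 0.0437
```

>>> {"fn": "drive_tool", "kwargs": {
  "slide": [
    [0.0028, -0.0011, 0],
    [0.0028, -0.0011, 0],
    [0.0028, -0.0011, 0],
    [0.0028, -0.0011, 0]
  ],
  "angular": [
    [0, 0, 0],
    [0, 0, 0],
    [0, 0, 0],
    [0, 0, 0]
  ],
  "jaw": [0, 0, 0, 0]
}}

```text
time: 3.75
tcp_pos: [0.4324, -0.1987, 0.0599]
eef_rot: [0.488, 2.666, -0.123]
force: [-5.2, 2.0, 4.6]
gripper_width: 0.0438
```

```bash
python3 -c "from h import *;st()"
```

```text
t 3.75 board tcp [-0.1267 -0.0042  0.0599] F [-5.51 -0.06  4.63] toolY,Z in board [-0.008  1.    -0.01 ] [ 0.424 -0.006 -0.906] q [-0.69 -0.28  2.41  0.23  0.6  -2.06]
```

>>> {"fn": "drive_tool", "kwargs": {
  "slide": [
    [0.0028, -0.0011, 0],
    [0.0028, -0.0011, 0],
    [0.0028, -0.0011, 0],
    [0.0028, -0.0011, 0],
    [0.0028, -0.0011, 0]
  ],
  "angular": [
    [0, 0, 0],
    [0, 0, 0],
    [0, 0, 0],
    [0, 0, 0],
    [0, 0, 0]
  ],
  "jaw": [0, 0, 0, 0, 0]
}}

```text
time: 4.25
tcp_pos: [0.4464, -0.2043, 0.06]
eef_rot: [0.488, 2.668, -0.122]
force: [-4.5, 1.8, 3.9]
gripper_width: 0.0437
```

```bash
python3 - <<'E'
from h import *;st()
from cell import camera
s=camera("side"); cv2.imwrite("pics/s2.png",cv2.resize(s["color"][180:340,230:440],None,fx=3,fy=3))
t=camera("top");P=cloud(t);z=P[...,2];roi=np.zeros((400,640),bool);roi[150:260,235:350]=1
q=P[roi&(z>.118)&(z<.127)]
np.savez("t2.npz",**t); print(len(q),q.mean(0).round(4))
for x in rect(P,roi&(z>.118)&(z<.127)):
    print(x, ex@(x[2][0]-O), ey@(x[2][0]-O))
E
```

```text
t 4.25 board tcp [-0.1117 -0.0042  0.06  ] F [-4.82  0.1   3.85] toolY,Z in board [-0.009  1.    -0.01 ] [ 0.422 -0.006 -0.907] q [-0.68 -0.23  2.38  0.22  0.59 -2.04]
1656 [ 0.4977 -0.225   0.1229]
(np.int32(1627), [0.4979, -0.2253, 0.1229], [array([ 0.4985, -0.2252]), array([0.0919, 0.0918]), np.float64(68.8829)], [265, 184, 52, 51]) -0.05558084822490265 -0.004760179681518389
```

View pics/s2.png

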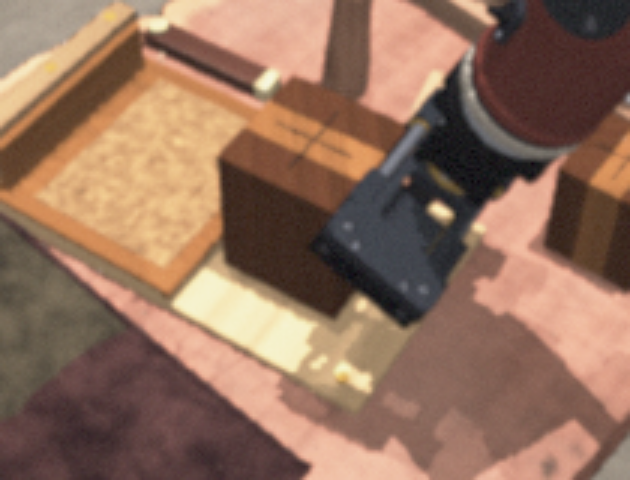

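The blank is upright, squared to the board, with about 9.5 mm left to the step.

>>> {"fn": "drive_tool", "kwargs": {
  "slide": [
    [0.0025, -0.001, 0],
    [0.0025, -0.001, 0],
    [0.0014, -0.0006, 0]
  ],
  "angular": [
    [0, 0, 0],
    [0, 0, 0],
    [0, 0, 0]
  ],
  "jaw": [0, 0, 0]
}}

```text
time: 4.65
tcp_pos: [0.4527, -0.2068, 0.06]
eef_rot: [0.488, 2.669, -0.122]
force: [-5.3, 1.7, 3.8]
gripper_width: 0.0435
```

>>> {"fn": "drive_tool", "kwargs": {
  "slide": [
    [0.0012, -0.0005, 0]
  ],
  "angular": [
    [0, 0, 0]
  ],
  "jaw": [0]
}}

```text
time: 4.75
tcp_pos: [0.4537, -0.2072, 0.06]
eef_rot: [0.488, 2.67, -0.122]
force: [-6.3, 2.5, 5.3]
gripper_width: 0.0436
```

>>> {"fn": "drive_tool", "kwargs": {
  "slide": [
    [0.0012, -0.0005, 0]
  ],
  "angular": [
    [0, 0, 0]
  ],
  "jaw": [0]
}}

```text
time: 4.85
tcp_pos: [0.4548, -0.2077, 0.06]
eef_rot: [0.488, 2.67, -0.122]
force: [-5.0, 2.2, 4.9]
gripper_width: 0.0432
```

>>> {"fn": "drive_tool", "kwargs": {
  "slide": [
    [0.0012, -0.0005, 0]
  ],
  "angular": [
    [0, 0, 0]
  ],
  "jaw": [0]
}}

```text
time: 4.95
tcp_pos: [0.4557, -0.208, 0.0599]
eef_rot: [0.487, 2.671, -0.121]
force: [-9.7, 3.7, 7.8]
gripper_width: 0.0435
```

>>> {"fn": "drive_tool", "kwargs": {
  "slide": [
    [-0.011, 0.0044, 0],
    [-0.004, 0.0016, 0.025],
    [0, 0, 0.022],
    [0, 0, 0]
  ],
  "angular": [
    [0, 0, 0],
    [0, 0, 0],
    [0, 0, 0],
    [0, 0, 0]
  ],
  "jaw": [0, 0, 0, 0]
}}

```text
time: 5.35
tcp_pos: [0.441, -0.2026, 0.1086]
eef_rot: [0.489, 2.668, -0.123]
force: [0.8, -0.5, 0.1]
gripper_width: 0.0432
```

```bash
python3 - <<'E'
from h import *;st()
from cell import camera
t=camera("top");P=cloud(t);z=P[...,2];roi=np.zeros((400,640),bool);roi[150:260,235:350]=1
for x in rect(P,roi&(z>.118)&(z<.127)):
    print(x, ex@(x[2][0]-O), ey@(x[2][0]-O))
E
```

```text
t 5.35 board tcp [-0.1173 -0.0046  0.1086] F [ 0.95 -0.21  0.14] toolY,Z in board [-0.008  1.    -0.011] [ 0.422 -0.006 -0.907] q [-0.68 -0.36  2.36  0.19  0.73 -2.  ]
(np.int32(1635), [0.5063, -0.2288, 0.1229], [array([ 0.507 , -0.2287]), array([0.0919, 0.0922]), np.float64(68.9074)], [267, 181, 51, 51]) -0.04638995036178796 -0.004925698471369598
```

>>> {"fn": "drive_tool", "kwargs": {
  "slide": [
    [0.006, -0.0023, 0],
    [0.005, -0.002, 0],
    [0.0028, -0.0011, 0.001],
    [0.0028, -0.0011, 0.002],
    [0.0028, -0.0011, 0.0022],
    [0.0028, -0.0011, 0.0022]
  ],
  "angular": [
    [0, 0, 0],
    [0, 0, 0],
    [0, 0, 0],
    [0, 0, 0],
    [0, 0, 0],
    [0, 0, 0]
  ],
  "jaw": [0, 0, 0, 0, 0, 0]
}}

```text
time: 6.0
tcp_pos: [0.4606, -0.2089, 0.1088]
eef_rot: [0.49, 2.683, -0.115]
force: [-14.2, 5.1, 14.8]
gripper_width: 0.0433
```

>>> {"fn": "drive_tool", "kwargs": {
  "slide": [
    [0.0037, -0.0015, 0.0032],
    [0.0037, -0.0015, 0.0031],
    [0.0037, -0.0015, 0.003],
    [0.0037, -0.0015, 0.0028]
  ],
  "angular": [
    [0, 0, 0],
    [0, 0, 0],
    [0, 0, 0],
    [0, 0, 0]
  ],
  "jaw": [0, 0, 0, 0]
}}

```text
time: 6.4
tcp_pos: [0.4741, -0.2143, 0.1206]
eef_rot: [0.49, 2.691, -0.113]
force: [-5.7, 1.8, 6.6]
gripper_width: 0.0433
```

```bash
python3 - <<'E'
from h import *;st()
from cell import camera
s=camera("side"); cv2.imwrite("pics/s3.png",cv2.resize(s["color"][160:340,210:440],None,fx=3,fy=3))
E
```

```text
t 6.4 board tcp [-0.0823 -0.0035  0.1206] F [-5.94 -0.38  6.56] toolY,Z in board [-0.011  1.    -0.007] [ 0.401 -0.002 -0.916] q [-0.65 -0.25  2.25  0.16  0.75 -1.95]
```

View pics/s3.png

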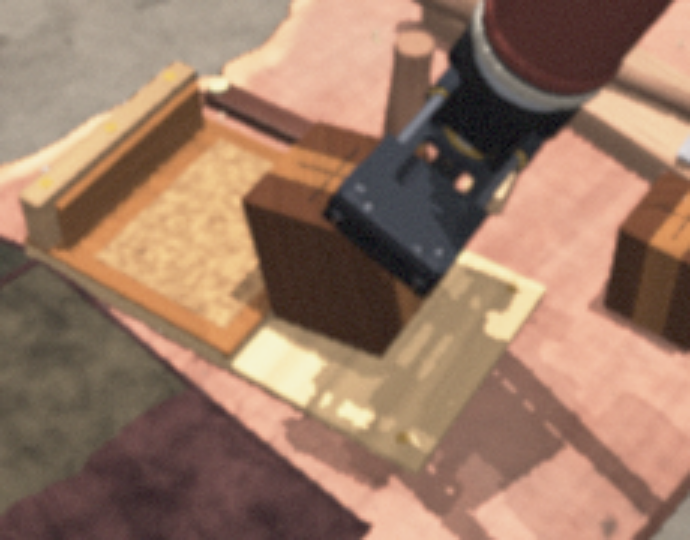

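It's tipping over the step, leaning about 12°. I'll continue along the arc with a bit more rise.

>>> {"fn": "drive_tool", "kwargs": {
  "slide": [
    [0.0037, -0.0015, 0.0035],
    [0.0037, -0.0015, 0.003],
    [0.0037, -0.0015, 0.0025],
    [0.0037, -0.0015, 0.002]
  ],
  "angular": [
    [0, 0, 0],
    [0, 0, 0],
    [0, 0, 0],
    [0, 0, 0]
  ],
  "jaw": [0, 0, 0, 0]
}}

```text
time: 6.85
tcp_pos: [0.4897, -0.2203, 0.1309]
eef_rot: [0.49, 2.694, -0.111]
force: [-1.9, 0.6, 0.1]
gripper_width: 0.0436
```

>>> {"fn": "drive_tool", "kwargs": {
  "slide": [
    [0.0037, -0.0015, 0.002],
    [0.0037, -0.0015, 0.002],
    [0.0037, -0.0015, 0.0015],
    [0.0037, -0.0015, 0.0015]
  ],
  "angular": [
    [0, 0, 0],
    [0, 0, 0],
    [0, 0, 0],
    [0, 0, 0]
  ],
  "jaw": [0, 0, 0, 0]
}}

```text
time: 7.25
tcp_pos: [0.5059, -0.2268, 0.1382]
eef_rot: [0.49, 2.694, -0.11]
force: [-0.0, 0.6, -0.2]
gripper_width: 0.0435
```

>>> {"fn": "drive_tool", "kwargs": {
  "slide": [
    [0.0037, -0.0015, 0.001],
    [0.0037, -0.0015, 0.001],
    [0.0037, -0.0015, 0.0005],
    [0.0037, -0.0015, 0]
  ],
  "angular": [
    [0, 0, 0],
    [0, 0, 0],
    [0, 0, 0],
    [0, 0, 0]
  ],
  "jaw": [0, 0, 0, 0]
}}

```text
time: 7.65
tcp_pos: [0.5226, -0.2336, 0.1416]
eef_rot: [0.49, 2.693, -0.111]
force: [-0.1, -0.6, 1.6]
gripper_width: 0.0436
```

```bash
python3 - <<'E'
from h import *;st()
from cell import camera
s=camera("side"); cv2.imwrite("pics/s4.png",cv2.resize(s["color"][160:340,210:440],None,fx=3,fy=3))
E
```

```text
t 7.65 board tcp [-0.0301 -0.0038  0.1416] F [ 0.08 -0.58  1.63] toolY,Z in board [-0.011  1.    -0.006] [ 0.399 -0.001 -0.917] q [-0.62 -0.13  2.11  0.14  0.77 -1.91]
```

View pics/s4.png

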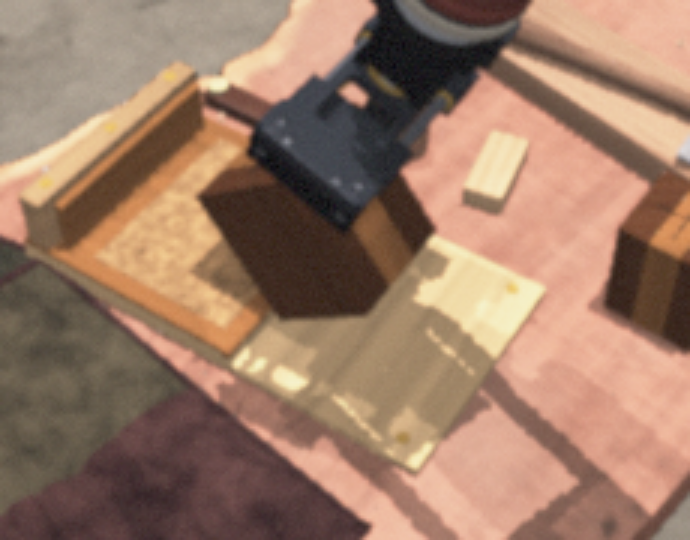

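The blank is leaning about 38° with small force. I'll continue until it falls.

>>> {"fn": "drive_tool", "kwargs": {
  "slide": [
    [0.0037, -0.0015, 0],
    [0.0037, -0.0015, 0],
    [0.0037, -0.0015, 0],
    [0.0037, -0.0015, 0],
    [0.0037, -0.0015, 0],
    [0.0037, -0.0015, 0]
  ],
  "angular": [
    [0, 0, 0],
    [0, 0, 0],
    [0, 0, 0],
    [0, 0, 0],
    [0, 0, 0],
    [0, 0, 0]
  ],
  "jaw": [0, 0, 0, 0, 0, 0]
}}

```text
time: 8.3
tcp_pos: [0.5473, -0.2438, 0.1419]
eef_rot: [0.49, 2.691, -0.112]
force: [-0.4, 0.6, 0.3]
gripper_width: 0.0436
```

>>> {"fn": "drive_tool", "kwargs": {
  "slide": [
    [0.0037, -0.0015, 0],
    [0.0037, -0.0015, 0],
    [0.0037, -0.0015, 0],
    [0.0037, -0.0015, 0]
  ],
  "angular": [
    [0, 0, 0],
    [0, 0, 0],
    [0, 0, 0],
    [0, 0, 0]
  ],
  "jaw": [0, 0, 0, 0]
}}

```text
time: 8.7
tcp_pos: [0.5633, -0.2503, 0.1416]
eef_rot: [0.49, 2.692, -0.111]
force: [0.4, 0.3, 0.1]
gripper_width: 0.0436
```

```bash
python3 - <<'E'
from h import *;st()
from cell import camera
s=camera("side"); cv2.imwrite("pics/s5.png",cv2.resize(s["color"][160:340,210:440],None,fx=3,fy=3))
E
```

```text
t 8.7 board tcp [ 0.0139 -0.0046  0.1416] F [0.28 0.44 0.11] toolY,Z in board [-0.011  1.    -0.007] [ 0.4   -0.002 -0.917] q [-0.59 -0.02  2.    0.13  0.76 -1.88]
```

View pics/s5.png

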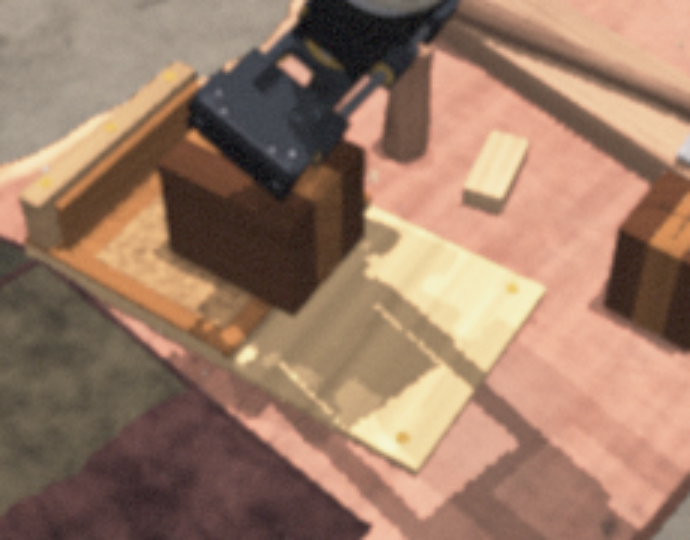

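The blank has fallen and lies on its side on the bed. I'll go back behind its base end.

>>> {"fn": "drive_tool", "kwargs": {
  "slide": [
    [-0.014, 0.0055, 0.01],
    [-0.014, 0.0055, 0],
    [-0.014, 0.0055, 0],
    [-0.014, 0.0055, 0],
    [0, 0, -0.035],
    [0, 0, -0.035],
    [0, 0, -0.03],
    [0, 0, 0]
  ],
  "angular": [
    [0, 0, 0.005],
    [0, 0, 0.005],
    [0, 0, 0],
    [0, 0, 0],
    [0, 0, 0],
    [0, 0, 0],
    [0, 0, 0],
    [0, 0, 0]
  ],
  "jaw": [0, 0, 0, 0, 0, 0, 0, 0]
}}

```text
time: 9.55
tcp_pos: [0.5081, -0.2293, 0.0534]
eef_rot: [0.474, 2.686, -0.114]
force: [-1.5, 0.1, 0.4]
gripper_width: 0.0434
```

```bash
python3 - <<'E'
from h import *;st()
from cell import camera
t=camera("top");P=cloud(t);z=P[...,2];roi=np.zeros((400,640),bool);roi[120:260,235:365]=1
cv2.imwrite("pics/t6.png",cv2.resize(t["color"][95:265,235:400],None,fx=3.5,fy=3.5))
for x in rect(P,roi&(z>.108)&(z<.121)):
    print(x, ex@(x[2][0]-O), ey@(x[2][0]-O))
E
```

```text
t 9.55 board tcp [-0.0451 -0.0051  0.0534] F [-1.43 -0.46  0.4 ] toolY,Z in board [-0.021  1.    -0.009] [ 0.407  0.    -0.913] q [-0.63 -0.02  2.2   0.2   0.56 -2.  ]
(np.int32(1939), [0.5828, -0.2584, 0.115], [array([ 0.5836, -0.2581]), array([0.0923, 0.1121]), np.float64(68.5726)], [279, 144, 54, 58]) 0.03565678846381878 -0.004423057364140531
```

View pics/t6.png

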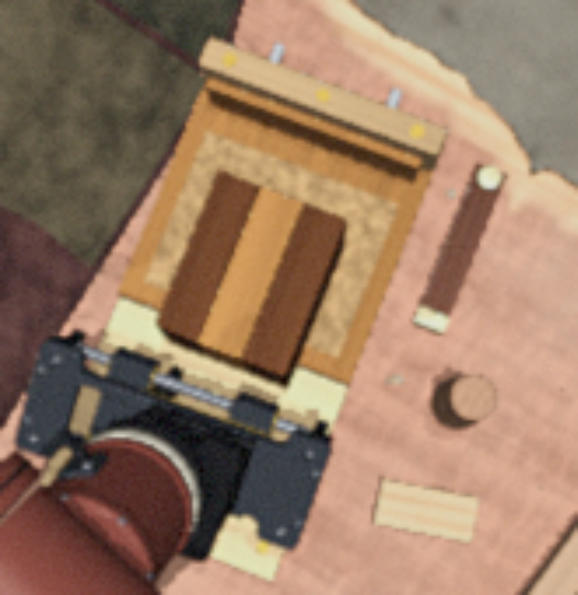

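The blank lies square to the board: centre x = 0.036, y = -0.004, top end at x = 0.092. The plate should be 49–65 mm ahead. Pushing now.

>>> {"fn": "drive_tool", "kwargs": {
  "slide": [
    [0.005, -0.002, 0],
    [0.005, -0.002, 0],
    [0.0028, -0.0011, 0],
    [0.0028, -0.0011, 0],
    [0.0037, -0.0015, 0],
    [0.0037, -0.0015, 0],
    [0.0037, -0.0015, 0],
    [0.0037, -0.0015, 0]
  ],
  "angular": [
    [0, 0, -0.01],
    [0, 0, -0.01],
    [0, 0, 0],
    [0, 0, 0],
    [0, 0, 0],
    [0, 0, 0],
    [0, 0, 0],
    [0, 0, 0]
  ],
  "jaw": [0, 0, 0, 0, 0, 0, 0, 0]
}}

```text
time: 10.4
tcp_pos: [0.5446, -0.2447, 0.0614]
eef_rot: [0.5, 2.675, -0.124]
force: [-1.7, 0.5, -1.1]
gripper_width: 0.0434
```

>>> {"fn": "drive_tool", "kwargs": {
  "slide": [
    [0.0037, -0.0015, 0],
    [0.0037, -0.0015, 0],
    [0.0037, -0.0015, 0],
    [0.0037, -0.0015, 0]
  ],
  "angular": [
    [0, 0, 0],
    [0, 0, 0],
    [0, 0, 0],
    [0, 0, 0]
  ],
  "jaw": [0, 0, 0, 0]
}}

```text
time: 10.8
tcp_pos: [0.5604, -0.2511, 0.0608]
eef_rot: [0.501, 2.676, -0.124]
force: [-1.5, 0.9, -1.1]
gripper_width: 0.0433
```

```bash
python3 - <<'E'
from h import *;st()
E
```

```text
t 10.8 board tcp [ 0.0115 -0.0063  0.0608] F [-1.75  0.31 -1.05] toolY,Z in board [-0.     1.    -0.011] [ 0.413 -0.01  -0.911] q [-0.6   0.1   2.06  0.15  0.57 -1.91]
```

>>> {"fn": "drive_tool", "kwargs": {
  "slide": [
    [0.0019, -0.0007, 0],
    [0.0019, -0.0007, 0],
    [0.0019, -0.0007, 0]
  ],
  "angular": [
    [0, 0, 0],
    [0, 0, 0],
    [0, 0, 0]
  ],
  "jaw": [0, 0, 0]
}}

```text
time: 11.1
tcp_pos: [0.5669, -0.2535, 0.061]
eef_rot: [0.501, 2.676, -0.124]
force: [-2.4, 0.2, -1.8]
gripper_width: 0.0433
```

>>> {"fn": "drive_tool", "kwargs": {
  "slide": [
    [0.0012, -0.0005, 0],
    [0.0012, -0.0005, 0]
  ],
  "angular": [
    [0, 0, 0],
    [0, 0, 0]
  ],
  "jaw": [0, 0]
}}

```text
time: 11.3
tcp_pos: [0.5696, -0.2546, 0.061]
eef_rot: [0.5, 2.676, -0.124]
force: [-2.6, 1.1, -1.5]
gripper_width: 0.0436
```

>>> {"fn": "drive_tool", "kwargs": {
  "slide": [
    [0.0012, -0.0005, 0],
    [0.0012, -0.0005, 0]
  ],
  "angular": [
    [0, 0, 0],
    [0, 0, 0]
  ],
  "jaw": [0, 0]
}}

```text
time: 11.5
tcp_pos: [0.5721, -0.2556, 0.061]
eef_rot: [0.501, 2.676, -0.124]
force: [-2.4, 1.1, -1.4]
gripper_width: 0.0436
```

>>> {"fn": "drive_tool", "kwargs": {
  "slide": [
    [0.0012, -0.0005, 0],
    [0.0012, -0.0005, 0]
  ],
  "angular": [
    [0, 0, 0],
    [0, 0, 0]
  ],
  "jaw": [0, 0]
}}

```text
time: 11.7
tcp_pos: [0.5746, -0.2567, 0.061]
eef_rot: [0.5, 2.676, -0.124]
force: [-2.4, 0.6, -1.5]
gripper_width: 0.0434
```

>>> {"fn": "drive_tool", "kwargs": {
  "slide": [
    [0.0011, -0.0004, 0],
    [0.0011, -0.0004, 0]
  ],
  "angular": [
    [0, 0, 0],
    [0, 0, 0]
  ],
  "jaw": [0, 0]
}}

```text
time: 11.9
tcp_pos: [0.577, -0.2576, 0.061]
eef_rot: [0.501, 2.676, -0.124]
force: [-2.9, 1.7, 0.2]
gripper_width: 0.0436
```

>>> {"fn": "drive_tool", "kwargs": {
  "slide": [
    [0.0011, -0.0004, 0],
    [0.0011, -0.0004, 0]
  ],
  "angular": [
    [0, 0, 0],
    [0, 0, 0]
  ],
  "jaw": [0, 0]
}}

```text
time: 12.1
tcp_pos: [0.5791, -0.2583, 0.0608]
eef_rot: [0.501, 2.677, -0.123]
force: [-7.2, 1.8, 2.9]
gripper_width: 0.0436
```

>>> {"fn": "drive_tool", "kwargs": {
  "slide": [
    [0.0011, -0.0004, 0]
  ],
  "angular": [
    [0, 0, 0]
  ],
  "jaw": [0]
}}

```text
time: 12.2
tcp_pos: [0.5794, -0.2584, 0.0605]
eef_rot: [0.5, 2.679, -0.123]
force: [-13.7, 3.9, 9.2]
gripper_width: 0.0431
```

>>> {"fn": "drive_tool", "kwargs": {
  "slide": [
    [0.0011, -0.0004, 0]
  ],
  "angular": [
    [0, 0, 0]
  ],
  "jaw": [0]
}}

```text
time: 12.3
tcp_pos: [0.5795, -0.2585, 0.0604]
eef_rot: [0.5, 2.682, -0.122]
force: [-16.3, 4.3, 12.6]
gripper_width: 0.0434
```

>>> {"fn": "drive_tool", "kwargs": {
  "slide": [
    [0.001, -0.0004, 0.0007]
  ],
  "angular": [
    [0, 0, 0]
  ],
  "jaw": [0]
}}

```text
time: 12.4
tcp_pos: [0.5792, -0.2584, 0.0607]
eef_rot: [0.5, 2.685, -0.121]
force: [-10.3, 2.5, 3.7]
gripper_width: 0.0432
```

>>> {"fn": "drive_tool", "kwargs": {
  "slide": [
    [0.001, -0.0004, 0.0007]
  ],
  "angular": [
    [0, 0, 0]
  ],
  "jaw": [0]
}}

```text
time: 12.5
tcp_pos: [0.5791, -0.2583, 0.0609]
eef_rot: [0.5, 2.688, -0.12]
force: [-6.9, 2.4, 1.4]
gripper_width: 0.0435
```

```bash
python3 - <<'E'
from h import *;st()
E
```

```text
t 12.5 board tcp [ 0.0315 -0.0063  0.0609] F [-7.26 -0.25  1.36] toolY,Z in board [-0.002  1.    -0.011] [ 0.403 -0.009 -0.915] q [-0.59  0.15  2.    0.14  0.59 -1.89]
```

>>> {"fn": "drive_tool", "kwargs": {
  "slide": [
    [0.0016, -0.0006, 0.0003]
  ],
  "angular": [
    [-0.001, -0.003, 0]
  ],
  "jaw": [0]
}}

```text
time: 12.6
tcp_pos: [0.5794, -0.2584, 0.0606]
eef_rot: [0.5, 2.688, -0.119]
force: [-14.5, 5.1, 8.9]
gripper_width: 0.0437
```

>>> {"fn": "drive_tool", "kwargs": {
  "slide": [
    [0.0016, -0.0006, 0.0004]
  ],
  "angular": [
    [-0.001, -0.003, 0]
  ],
  "jaw": [0]
}}

```text
time: 12.7
tcp_pos: [0.5794, -0.2585, 0.0605]
eef_rot: [0.5, 2.688, -0.119]
force: [-16.7, 4.4, 11.5]
gripper_width: 0.0438
```

>>> {"fn": "drive_tool", "kwargs": {
  "slide": [
    [0.0016, -0.0006, 0.0004]
  ],
  "angular": [
    [-0.001, -0.003, 0]
  ],
  "jaw": [0]
}}

```text
time: 12.8
tcp_pos: [0.5794, -0.2585, 0.0605]
eef_rot: [0.499, 2.689, -0.118]
force: [-16.1, 5.0, 10.6]
gripper_width: 0.0436
```

>>> {"fn": "drive_tool", "kwargs": {
  "slide": [
    [0.0021, -0.0008, 0.0008]
  ],
  "angular": [
    [-0.001, -0.003, 0]
  ],
  "jaw": [0]
}}

```text
time: 12.9
tcp_pos: [0.5795, -0.2585, 0.0606]
eef_rot: [0.499, 2.691, -0.117]
force: [-19.2, 5.2, 10.4]
gripper_width: 0.0437
```

>>> {"fn": "drive_tool", "kwargs": {
  "slide": [
    [0.0021, -0.0008, 0.0009]
  ],
  "angular": [
    [-0.001, -0.003, 0]
  ],
  "jaw": [0]
}}

```text
time: 13.0
tcp_pos: [0.5795, -0.2585, 0.0607]
eef_rot: [0.498, 2.693, -0.116]
force: [-16.3, 4.9, 10.6]
gripper_width: 0.0431
```

>>> {"fn": "drive_tool", "kwargs": {
  "slide": [
    [0.0022, -0.0008, 0.0009],
    [0.0022, -0.0008, 0.0009],
    [0.0022, -0.0008, 0.0009]
  ],
  "angular": [
    [-0.001, -0.003, 0],
    [-0.001, -0.003, 0],
    [-0.001, -0.003, 0]
  ],
  "jaw": [0, 0, 0]
}}

```text
time: 13.3
tcp_pos: [0.5794, -0.2585, 0.0607]
eef_rot: [0.498, 2.699, -0.112]
force: [-17.5, 5.1, 10.4]
gripper_width: 0.0437
```

>>> {"fn": "drive_tool", "kwargs": {
  "slide": [
    [0.0022, -0.0008, 0.0009],
    [0.0022, -0.0008, 0.0009],
    [0.0022, -0.0008, 0.0009],
    [0.0022, -0.0008, 0.0009]
  ],
  "angular": [
    [-0.001, -0.003, 0],
    [-0.001, -0.003, 0],
    [-0.001, -0.003, 0],
    [-0.001, -0.003, 0]
  ],
  "jaw": [0, 0, 0, 0]
}}

```text
time: 13.7
tcp_pos: [0.5794, -0.2585, 0.0608]
eef_rot: [0.497, 2.707, -0.108]
force: [-17.2, 4.6, 9.1]
gripper_width: 0.0437
```

>>> {"fn": "drive_tool", "kwargs": {
  "slide": [
    [0.0022, -0.0008, 0.0009],
    [0.0022, -0.0008, 0.0009],
    [0.0022, -0.0008, 0.0009],
    [0.0022, -0.0008, 0.0009]
  ],
  "angular": [
    [-0.001, -0.003, 0],
    [-0.001, -0.003, 0],
    [-0.001, -0.003, 0],
    [-0.001, -0.003, 0]
  ],
  "jaw": [0, 0, 0, 0]
}}

```text
time: 14.1
tcp_pos: [0.5793, -0.2584, 0.0609]
eef_rot: [0.497, 2.715, -0.103]
force: [-16.8, 4.3, 9.2]
gripper_width: 0.0435
```

The horizontal push held at about 18 N for over a second. Down-load may add bed friction, so I'll hold once more with less downward load and slightly more push.

>>> {"fn": "drive_tool", "kwargs": {
  "slide": [
    [0.0025, -0.001, 0.0013],
    [0.0025, -0.001, 0.0013]
  ],
  "angular": [
    [-0.001, -0.003, 0],
    [-0.001, -0.003, 0]
  ],
  "jaw": [0, 0]
}}

```text
time: 14.3
tcp_pos: [0.5793, -0.2584, 0.061]
eef_rot: [0.497, 2.721, -0.1]
force: [-15.9, 5.0, 8.2]
gripper_width: 0.0436
```

>>> {"fn": "drive_tool", "kwargs": {
  "slide": [
    [0.0026, -0.001, 0.0013],
    [0.0026, -0.001, 0.0013]
  ],
  "angular": [
    [-0.001, -0.003, 0],
    [-0.001, -0.003, 0]
  ],
  "jaw": [0, 0]
}}

```text
time: 14.5
tcp_pos: [0.5792, -0.2584, 0.0611]
eef_rot: [0.497, 2.727, -0.096]
force: [-16.9, 5.3, 8.7]
gripper_width: 0.0434
```

>>> {"fn": "drive_tool", "kwargs": {
  "slide": [
    [0.003, -0.0012, 0.0014],
    [0.003, -0.0012, 0.0014]
  ],
  "angular": [
    [-0.001, -0.003, 0],
    [-0.001, -0.003, 0]
  ],
  "jaw": [0, 0]
}}

```text
time: 14.7
tcp_pos: [0.5793, -0.2584, 0.0611]
eef_rot: [0.497, 2.735, -0.092]
force: [-20.3, 6.3, 12.3]
gripper_width: 0.0432
```

>>> {"fn": "drive_tool", "kwargs": {
  "slide": [
    [0.003, -0.0012, 0.0015],
    [0.003, -0.0012, 0.0015],
    [0.003, -0.0012, 0.0015],
    [0.003, -0.0012, 0.0015]
  ],
  "angular": [
    [-0.001, -0.003, 0],
    [-0.001, -0.003, 0],
    [-0.001, -0.003, 0],
    [-0.001, -0.003, 0]
  ],
  "jaw": [0, 0, 0, 0]
}}

```text
time: 15.1
tcp_pos: [0.5791, -0.2584, 0.0614]
eef_rot: [0.498, 2.751, -0.084]
force: [-17.6, 4.7, 10.4]
gripper_width: 0.0437
```

>>> {"fn": "drive_tool", "kwargs": {
  "slide": [
    [0.003, -0.0012, 0.0015],
    [0.003, -0.0012, 0.0015],
    [0.003, -0.0012, 0.0015],
    [0.003, -0.0012, 0.0015],
    [0.003, -0.0012, 0.0015],
    [0.003, -0.0012, 0.0015]
  ],
  "angular": [
    [-0.001, -0.003, 0],
    [-0.001, -0.003, 0],
    [-0.001, -0.003, 0],
    [-0.001, -0.003, 0],
    [-0.001, -0.003, 0],
    [-0.001, -0.003, 0]
  ],
  "jaw": [0, 0, 0, 0, 0, 0]
}}

```text
time: 15.7
tcp_pos: [0.5789, -0.2583, 0.0617]
eef_rot: [0.499, 2.776, -0.072]
force: [-17.8, 5.8, 9.5]
gripper_width: 0.0435
```

```bash
python3 - <<'E'
from h import *;st()
E
```

```text
t 15.7 board tcp [ 0.0314 -0.0063  0.0617] F [-18.64  -1.08   9.54] toolY,Z in board [-0.018  1.     0.007] [ 0.318  0.012 -0.948] q [-0.59  0.19  1.92  0.12  0.71 -1.88]
```

Pressed at about 18.5 N for another second. Now I back off and check.

>>> {"fn": "drive_tool", "kwargs": {
  "slide": [
    [-0.004, 0.0016, 0],
    [-0.014, 0.0055, 0],
    [-0.018, 0.007, 0],
    [-0.018, 0.007, 0.02],
    [-0.01, 0.004, 0.04],
    [0, 0, 0.045],
    [0, 0, 0.045],
    [0, 0, 0]
  ],
  "angular": [
    [0, 0, 0],
    [0, 0, 0],
    [0, 0, 0],
    [0, 0, 0],
    [0, 0, 0],
    [0, 0, 0],
    [0, 0, 0],
    [0, 0, 0]
  ],
  "jaw": [0, 0, 0, 0, 0, 0, 0, 0]
}}

```text
time: 16.5
tcp_pos: [0.5172, -0.2355, 0.2225]
eef_rot: [0.498, 2.759, -0.081]
force: [0.1, -1.1, 0.6]
gripper_width: 0.0436
```

```bash
python3 - <<'E'
from h import *;st()
from cell import camera
t=camera("top");P=cloud(t);z=P[...,2];roi=np.zeros((400,640),bool);roi[100:260,235:365]=1
cv2.imwrite("pics/t7.png",cv2.resize(t["color"][95:265,235:400],None,fx=3.5,fy=3.5))
for x in rect(P,roi&(z>.108)&(z<.121)):
    print(x, ex@(x[2][0]-O), ey@(x[2][0]-O))
E
```

```text
t 16.5 board tcp [-0.0344 -0.0076  0.2225] F [ 0.46 -0.98  0.65] toolY,Z in board [-0.016  1.     0.003] [ 0.335  0.008 -0.942] q [-0.62 -0.19  1.98  0.11  1.02 -1.88]
(np.int32(1886), [0.6394, -0.2805, 0.1149], [array([ 0.6404, -0.2806]), array([0.0923, 0.1124]), np.float64(68.8829)], [290, 121, 53, 57]) 0.09675026020222621 -0.004701824199341089
```

View pics/t7.png

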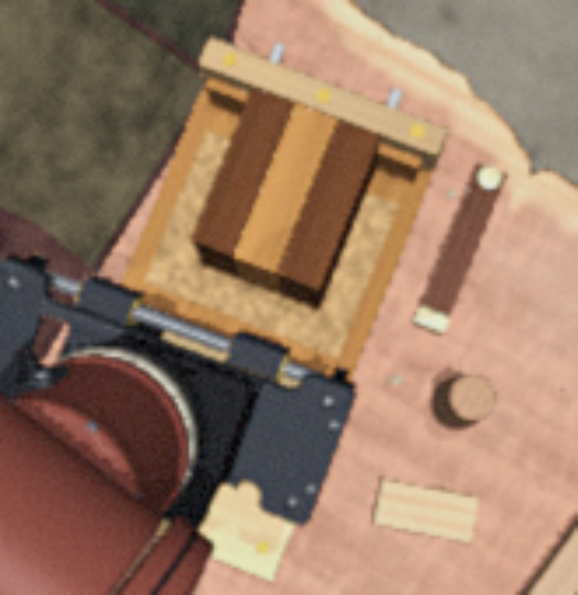

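The blank lies flush against the facing plate. Its top end is at board x ≈ 0.153 and it is square to within 0.005 rad. The peg, offcut and bevel are where they were, and the robot is clear.

```bash
python3 -c "
from cell import hand_in; print(hand_in())"
```

```text
the job is handed in; nothing more can be done
None
```

The job is done and handed in at about 16.5 s. I slid the blank upright to the step with two fingertips and tipped it over the step by pushing near its top. I then pushed it along the bed until I felt the facing plate, pressed it home and backed the arm clear.

**Last check (top camera):** the blank lies on its side, its end at board x ≈ 0.153 m, which is inside the range given for the plate. It is square to the board within about 0.005 rad. The peg, offcut and bevel look to be where they were at the start, judged by eye in the picture.

**Hold force:** after the first, uneven press I held it in two stretches, about 1.1 s and about 1 s, with one unbroken contact between them. The horizontal push was 17–21 N, and sliding friction measured about 2.6 N, so roughly 15 N should have pressed on the plate.

**Less certain points:**
- **Plate force:** the fingers also pressed down with about 10 N. That may have raised bed friction, so the force on the plate could have been as low as 11–12 N.
- **Peak force:** the highest total reading, vertical part included, was about 24.6 N, close to the 25 N limit. Readings came only at the end of each move, so a brief higher peak between them can't be ruled out.
- **Start of the tip:** the horizontal push read about 15 N (about 21 N in total), more than the 2–5 N expected.

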